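Fetch the knife handle from behind the finish tins

ROBOT

A 6-joint arm with a two-finger parallel gripper is mounted at the origin on the work surface. World frame = base frame: x ahead of the robot, y to its left, z up, the work surface at z = 0. Lengths are in m, angles in rad, forces in N, time in s.
With the tool pointing down it reaches from about 0.325 to 0.9 m from the base axis. Payload 6.1 kg.
Tool frame: the origin (TCP) lies at the very end of the fingers, on their centre line; the grasp point (between the pads) lies 19 mm behind it; z points along the fingers, y is the line along which they close (so a half turn about z gives the same grasp; the last joint's range is limited). The gripper opens to 85 mm and grips with 20 to 120 N. Pads are 22 mm wide; open, the fingers measure 114 mm over their backs; the gripper's body (76 mm by 85 mm) begins 54 mm behind the grasp point. The pads swing forward as they close: fully open they stand 13 mm farther back than shut.
Start: joints at [1.187, 0.22, 1.526, -0, 1.395, -0.126], TCP at [0.159, 0.604, 0.231] pointing down, gripper open.
Joint ranges: [-2.98, 2.98], [-0.91, 2.08], [0.09, 2.57], [-1.24, 4.39], [0.2, 2.65], [-2.68, 2.68]. Speed limits (rad/s): [2.57, 2.57, 3.01, 3.14, 3.14, 3.14].

INTERFACE

Orientations are given as a unit quaternion [x, y, z, w].
In Python, from workcell import env gives the robot as it stands.
- The arm moves only by the shell command python3 -m handwheel 'ROWS' [FORCE]. ROWS is JSON, a list that holds one entry, the list of rows, each a list of 5 numbers: the finger opening in mm, from 0 to 85.4, then the shift along the tool's x, y, z in mm, then the turn about the tool's z in rad. In form: [[[jaw, x, y, z, roll], ...]]. A call has 1 to 5 rows; each row is the pose to reach, as a shift and turn from the pose commanded when the call began, along the tool's axes at that moment; what a row does not reach only later rows make up. A row lasts 1/8 s, in which the tool goes at most 62.5 mm and 10.7 degrees, less where a joint would pass 70% of its speed; a pose out of reach is approached as far as the arm can. A call with a gripper value outside its range is refused whole. The fingers move at their own pace and stop on an object; FORCE is the grip in N (left out, the last holds). Time passes only in rows, so rows that repeat a pose let the fingers close. It gives the time, the measured TCP pose, the force, the opening and the grip force at its end, in the units of the state.
- env.get_obs(): the state, without advancing time (a new reading comes with each control period).
- env.capture(name): name is "scene" or "top" or "wrist"; returns (picture, depth): 480x640x3 uint8, red, green, blue; 480x640 float32, m along the optical axis (not along the pixel's ray), 0 where there is no reading.
- env.get_calibration(name): a dict with "mtx" (3x3 intrinsics, pixels), "distortion" ([k1, k2, p1, p2, k3] as OpenCV has them; the pictures are not rectified), "origin" and "rotation" of the camera in the world; the wrist camera has in their place "hand_eye" (4x4, takes a point from camera to tool coordinates, whose origin is the TCP and whose axes are the flange's). Camera axes: x right, y up, looking along -z (the intrinsics and any distortion apply to the point x, -y, -z); pixel columns grow to the right and rows downward; lengths in m; the calibration is good to about 2 mm. A picture is of the moment at which its call begins: read the wrist's pose just before it. get_calibration takes no time and is no camera call.
- env.finish_job(): hands the job in; it is judged then, once.
Trained networks look in the newest picture that a camera, given by its name, has taken for a name from the list of things; names that differ only in an ending like _2 or _b are one class to them, and where a whole thing is asked for, a point or a joint stands for the part that bears it (a point fixed in the world has none). Each returns a list of dicts, best first, with "conf" (0 to 1); they miss things now and then, are a little off and sometimes report something else, mostly with a low value. They report only what shows in the picture. A call takes as long as a camera call. They do not tell look-alikes from the thing itself.
- env.regions_of(camera, name): "mask" (480x640 bool, what is visible of it).
- env.landmark_of(camera, name): "point" ([x, y, z] in m, in the coordinates of the camera as it stood for that picture, good to about 4 mm: a listed point, or the origin of a listed thing).
The state is a dict: "t": time; "joint_positions": joint angles; "joint_velocities": joint speeds; "joint_torque": joint torques, N m; "position": TCP position; "eef_rot": TCP orientation; "contact_force": force on the tool from outside, world axes, zero at the start; "wrist_torque": the same for the moment, N m; "finger_gap": finger opening in m; "finger_force": force on a finger pad.
Only numpy, scipy, OpenCV 4.12 (cv2) and the standard library are available. Lean on these libraries where they do the work, as an engineer would, in place of code of your own. Each camera call takes 0.05 s, during which the arm holds its last target. There are 200 camera calls.

TASK

Move all three finish tins from the caddy onto the blue mat, so that you can get at the knife handle lying behind them, and lay the handle flat in the two green saddles of the cradle, centred along it. Only then put every tin back in the caddy on the very pad it came from. Keep the tins upright and leave the sanding block, the sheath and the mallet alone.

Things in the scene. Friction and masses are not known exactly. Their poses are not given: they have to be found in the camera images.
- tin_red: finish tin with a red cap and red stripe: upright aluminium cylinder, 52 mm diameter, 100 mm tall, then a cap of 49 mm diameter, 116 mm tall in all, about 0.3 kg. Origin: centre of its underside; z up through the cap. At the start it stands on one of the three felt pads of the caddy
- tin_blue: finish tin with a blue cap and blue stripe: upright aluminium cylinder, 52 mm diameter, 100 mm tall, then a cap of 49 mm diameter, 116 mm tall in all, about 0.3 kg. Origin: centre of its underside; z up through the cap. At the start it stands on one of the three felt pads of the caddy
- tin_yellow: finish tin with a yellow cap and yellow stripe: upright aluminium cylinder, 52 mm diameter, 100 mm tall, then a cap of 49 mm diameter, 116 mm tall in all, about 0.3 kg. Origin: centre of its underside; z up through the cap. At the start it stands on one of the three felt pads of the caddy
- handle: the knife handle: pale wooden bar with dark and brass bands, 120 mm long (its x), 28 mm wide (its y), 30 mm high, about 0.12 kg. Origin: centre of its underside. At the start it lies on the caddy's floor behind the tins, along the caddy's y, about 12 mm clear of the row of tins, which are too tall to let a gripper down beside it
- caddy: fixed wooden tray 150 mm (its x) x 260 mm (its y), floor 6 mm above the table, dark edge lip 5 mm wide, up to 12 mm. Three grey felt pads of 62 mm diameter at x = -35, y = -78, 0 and +78 mm in its frame are the tins' places (a tin starts up to 4 mm off its pad's centre). Its -x side faces the robot. Origin: centre, at table height
- mat: fixed flat blue mat, the side area for the tins: 130 mm (its x) by 260 mm (its y), 4 mm thick. Origin: centre of its underside, at table height
- cradle: fixed holder: plywood slab 110 (its x) x 72 (its y) x 8 mm with two green U-shaped saddles at x = -40 and +40 mm, each 16 mm wide. Saddle floors are 20 mm above the table; cheeks rise to 32 mm, 46 mm apart inside. The handle lies in both saddles along the cradle's x, either end first; 64 mm between the saddles is free for fingers. Origin: centre, at table height
- sanding_block: bystander: cork sanding block with red underside, 100 x 62 x 32 mm. Origin: centre of its underside
- sheath: bystander: brown leather knife sheath with a pale handle end, lying flat, 228 mm long, 40 mm wide, 18 mm high. Origin: underside, centre of its wide part; the handle end points to its -x
- mallet: bystander: wooden mallet lying flat; handle 22 mm thick along its x (from x = -100 mm), head 50 x 90 x 50 mm centred at x = +90 mm. Origin: underside
Mind the look-alikes: they are no part of the job. Leave any orange look-alike of the tin_red alone.

How it is judged:
By the outcome, as a careful person would: the job done as asked, in the order asked, and still so for the second after the job is handed in, with the robot touching nothing.
It also fails if it takes over 144 s, if anything falls off the work surface, if the arm or the gripper's body presses on something with over 40 N, if the wrist force passes 120 N, or if a joint passes its speed limit or range.

## Working session

There is one attempt and no reset: what is moved stays moved. The work goes in short steps, Python scripts to look and compute and a shell command to move; the robot and the scene stay as the last step left them, time stands still between calls to the robot, and variables do not carry over. Pictures are saved under pics/ and viewed, at most 14 in all, crops included, and the job is handed in when it is done.

```bash
ls; mkdir -p pics; cat > h.py <<'E'
import numpy as np, cv2
from workcell import env
from scipy.spatial.transform import Rotation as R
def cap(cam,save=None):
    o=env.get_obs(); im,d=env.capture(cam)
    if save: cv2.imwrite('pics/'+save,im[:,:,::-1])
    return im,d,o
def pose(cam,o):
    c=env.get_calibration(cam)
    if 'origin' in c: return np.array(c['rotation']),np.array(c['origin'])
    H=np.array(c['hand_eye']); Rt=R.from_quat(o['eef_rot']).as_matrix()
    return Rt@H[:3,:3], Rt@H[:3,3]+np.array(o['position'])
def pts(cam,d,o,mask):
    c=env.get_calibration(cam); v,u=np.nonzero(mask&(d>0)); z=d[v,u]
    n=cv2.undistortPoints(np.stack([u,v],1).astype(np.float64).reshape(-1,1,2),np.array(c['mtx']),np.array(c['distortion'])).reshape(-1,2)
    P=np.stack([n[:,0]*z,-n[:,1]*z,-z],1); Rm,t=pose(cam,o); return P@Rm.T+t
def lm(cam,o,name):
    Rm,t=pose(cam,o); return [(round(r['conf'],2),np.round(Rm@np.array(r['point'])+t,4)) for r in env.landmark_of(cam,name)]
E
python3 - <<'E'
from h import *
for c in ('top','scene'):
    im,d,o=cap(c,c+'0.png')
    for n in ['tin_red','tin_blue','tin_yellow','handle','caddy','mat','cradle','sanding_block','sheath','mallet']:
        print(c,n,lm(c,o,n)[:3])
E
```

```text
picsTraceback (most recent call last):
  File "<stdin>", line 5, in <module>
  File "h.py", line 18, in lm
    Rm,t=pose(cam,o); return [(round(r['conf'],2),np.round(Rm@np.array(r['point'])+t,4)) for r in env.landmark_of(cam,name)]
                                                           ~~^~~~~~~~~~~~~~~~~~~~~
ValueError: matmul: Input operand 1 has a mismatch in its core dimension 0, with gufunc signature (n?,k),(k,m?)->(n?,m?) (size 3 is different from 4)
```

```bash
sed -i "s/return np.array(c\['rotation'\]),/return R.from_quat(c['rotation']).as_matrix(),/" h.py
python3 - <<'E'
from h import *
print(env.get_calibration('top'))
for c in ('top','scene'):
    im,d,o=cap(c,c+'0.png')
    for n in ['tin_red','tin_blue','tin_yellow','handle','caddy','mat','cradle','sanding_block','sheath','mallet']:
        print(c,n,lm(c,o,n)[:3])
print(env.get_obs())
E
```

```text
{'mtx': array([[436.15145683,   0.        , 311.74565607],
       [  0.        , 436.15145683, 236.89017755],
       [  0.        ,   0.        ,   1.        ]]), 'distortion': array([-0.04977249,  0.        ,  0.        ,  0.        ,  0.        ]), 'origin': array([ 0.47116391, -0.00608244,  0.9729709 ]), 'rotation': array([ 0.03646955, -0.04724153, -0.70211381,  0.7095593 ])}
top tin_red [(0.72, array([ 0.4059, -0.0251,  0.0024])), (0.62, array([ 0.4652, -0.18  ,  0.0063]))]
top tin_blue [(0.58, array([ 0.4443, -0.2638,  0.0074]))]
top tin_yellow [(0.88, array([ 0.435 , -0.3354,  0.0063])), (0.38, array([ 0.4618, -0.1833,  0.0081]))]
top handle [(0.64, array([ 0.4974, -0.2722,  0.0047])), (0.29, array([ 7.279e-01,  2.206e-01, -1.000e-04]))]
top caddy [(0.72, array([ 0.4839, -0.2647,  0.0014]))]
top mat [(0.86, array([0.5023, 0.298 , 0.0016])), (0.24, array([ 0.7308,  0.22  , -0.0015]))]
top cradle [(0.69, array([ 0.5231, -0.0225,  0.0057])), (0.19, array([ 0.4416, -0.2649,  0.0104]))]
top sanding_block [(0.8, array([ 0.7536, -0.003 , -0.0012]))]
top sheath [(0.74, array([ 0.7329, 
[... 779 characters left out ...]
ions': array([ 1.18690447e+00,  2.20409397e-01,  1.52650647e+00,  6.87323984e-06,
        1.39467431e+00, -1.26095071e-01]), 'joint_velocities': array([-0.00028651, -0.00094508,  0.00091412, -0.00173327,  0.00120728,
        0.00073236]), 'joint_torque': array([-8.07968863e-04, -4.96823645e+01, -3.89745891e+01, -2.84753554e-07,
        4.41349248e-04,  4.09436700e-05]), 'position': array([0.15934182, 0.60434437, 0.23129038]), 'eef_rot': array([ 1.28542348e-01,  9.91704021e-01,  2.05093123e-06, -2.96190650e-06]), 'contact_force': array([ 0.11993446,  0.11892386, -0.587239  ]), 'wrist_torque': array([ 0.01501111, -0.03375396,  0.03959668]), 'finger_force': 0.0, 'finger_gap': 0.085346138796788}
```

View pics/top0.png

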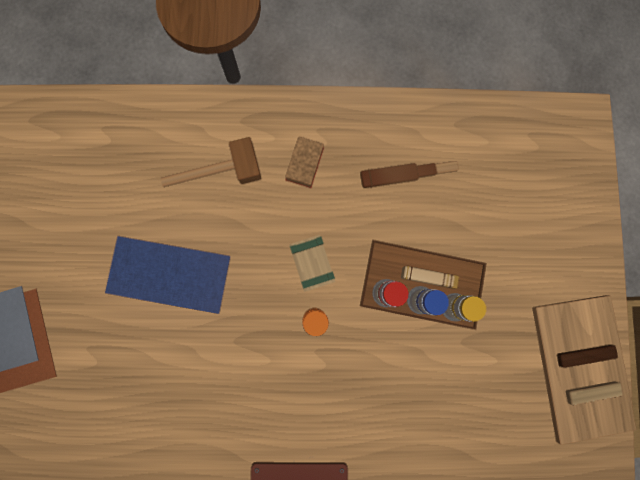

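View pics/scene0.png

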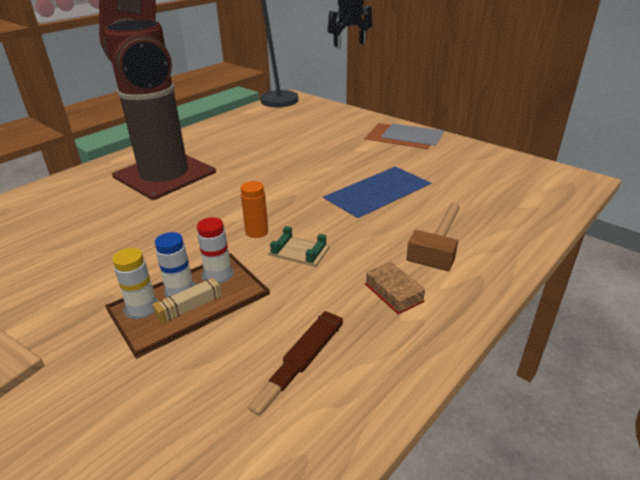

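```bash
cat > m.py <<'E'
from h import *
def rect(P,lo,hi):
    Q=P[(P[:,2]>lo)&(P[:,2]<hi)]
    (c,s,a)=cv2.minAreaRect((Q[:,:2]*1000).astype(np.float32)); return len(Q),np.round(c,1),np.round(s,1),round(a,1),np.round(np.median(Q[:,2])*1000,1)
def near(P,c,r): return P[np.hypot(*(P[:,:2]-np.array(c)).T)<r]
E
python3 - <<'E'
from m import *
im,d,o=cap('top')
P=pts('top',d,o,np.ones(d.shape,bool))
T=P[P[:,2]<0.15]
print('table z',np.median(near(P,(.6,.05),.03)[:,2]))
for n,c in dict(red=(.465,-.183),blue=(.442,-.263),yel=(.435,-.335),orange=(.407,-.027)).items():
    Q=near(P,c,.06);Q=Q[(Q[:,2]>.105)&(Q[:,2]<.13)]; print(n,len(Q),cv2.minEnclosingCircle((Q[:,:2]*1000).astype(np.float32)),Q.mean(0),np.median(Q[:,2]))
for n in ('handle','caddy','mat','cradle','sanding_block','sheath','mallet'):
    m=env.regions_of('top',n)[0]['mask']; Q=pts('top',d,o,m)
    print(n,[rect(Q,*b) for b in dict(handle=[(.025,.045)],caddy=[(-.01,.1)],mat=[(-.01,.1)],cradle=[(-.01,.1),(.026,.045)]).get(n,[(.0,.1)])], np.round(Q.mean(0),4))
E
```

```text
table z 0.0003873789377312198
red 576 ((462.130615234375, -199.66714477539062), 43.17393493652344) [ 0.46324129 -0.18449967  0.12069526] 0.12194972924880038
blue 678 ((443.81048583984375, -263.4811096191406), 59.834381103515625) [ 0.44586114 -0.27051054  0.11992851] 0.12165385219867603
yel 647 ((436.9993896484375, -318.4562072753906), 43.495506286621094) [ 0.43612415 -0.3291388   0.12039649] 0.12158252525607971
orange 506 ((405.80218505859375, -26.92457389831543), 24.374380111694336) [ 0.40579866 -0.02679099  0.11629903] 0.11633647784310208
handle [(729, array([ 499.7, -277.3]), array([119.9,  28.9]), 79.2, np.float64(35.9))] [ 0.4993 -0.2739  0.0339]
caddy [(4639, array([ 484.9, -269.1]), array([262.4, 152.5]), 79.3, np.float64(6.6))] [ 0.5005 -0.2608  0.0074]
mat [(6872, array([501.1, 301.1]), array([265.2, 134.1]), 80.5, np.float64(4.8))] [0.4996 0.2985 0.0048]
cradle [(1677, array([530.2, -19.6]), array([114.4,  75.4]), 20.6, np.float64(9.4)), (182, array([529.7, -20.1]), array([95.8, 71.5]), 18.3, np.float64(32.4))] [ 0.529  -0.0201  0.0132]
sanding_block [(1215, array([756.3,   1. ]), array([65.7, 99.7]), 72.2, np.float64(31.7))] [ 0.7521 -0.0013  0.0306]
sheath [(1513, array([ 739.8, -243.7]), array([ 46.5, 231.4]), 11.0, np.float64(16.2))] [ 0.7333 -0.2281  0.0148]
mallet [(1706, array([727.8, 208.9]), array([ 89.5, 214.9]), 17.5, np.float64(46.6))] [0.7367 0.173  0.0414]
```

```bash
python3 -m handwheel '[[[85,0,0,-14,0.18],[85,0,0,-28,0.36],[85,0,0,-42,0.54],[85,0,0,-56,0.72],[85,0,0,-70,0.9]]]' && python3 -m handwheel '[[[85,0,0,0,0.18],[85,0,0,0,0.36],[85,0,0,0,0.54],[85,0,0,0,0.6],[85,0,0,0,0.6]]]'
python3 -m handwheel '[[[85,-50,30,0,0],[85,-100,60,0,0],[85,-150,90,0,0],[85,-200,120,0,0],[85,-250,150,0,0]]]'
python3 -m handwheel '[[[85,-50,30,0,0],[85,-100,60,0,0],[85,-150,90,0,0],[85,-200,120,0,0],[85,-250,150,0,0]]]'
python3 -m handwheel '[[[85,-50,30,0,0],[85,-100,60,0,0],[85,-150,90,0,0],[85,-200,120,0,0],[85,-250,150,0,0]]]'
```

```text
t: 2.22
position: [0.1593, 0.6043, 0.3017]
eef_rot: [0.55, 0.835, -0.0, -0.0]
contact_force: [0.5, 0.5, 0.6]
finger_gap: 0.0847
finger_force: 0.0
t: 2.85
position: [0.1593, 0.6043, 0.3013]
eef_rot: [0.77, 0.638, -0.0, 0.0]
contact_force: [0.8, -1.3, 0.3]
finger_gap: 0.0849
finger_force: 0.0
t: 3.48
position: [0.2606, 0.3292, 0.3015]
eef_rot: [0.769, 0.639, 0.0, 0.0]
contact_force: [0.2, 0.2, 0.5]
finger_gap: 0.0846
finger_force: 0.0
t: 4.1
position: [0.3615, 0.0555, 0.3018]
eef_rot: [0.769, 0.639, 0.001, 0.001]
contact_force: [1.4, 1.2, 0.1]
finger_gap: 0.0849
finger_force: 0.0
t: 4.72
position: [0.4625, -0.2184, 0.3016]
eef_rot: [0.77, 0.638, 0.0, 0.0]
contact_force: [0.8, 0.0, 1.2]
finger_gap: 0.085
finger_force: 0.0
```

```bash
cat > w.py <<'E'
from m import *
def circ(Q,r):
    # fit circle of known max radius to boundary of the blob
    h=cv2.convexHull((Q[:,:2]*1000).astype(np.float32)).reshape(-1,2)
    (c,rr)=cv2.minEnclosingCircle(h); return np.round(c,1),round(rr,1)
def tool(o,p):
    Rt=R.from_quat(o['eef_rot']).as_matrix(); return np.round(Rt.T@(np.array(p)-np.array(o['position']))*1000,1)
E
python3 - <<'E'
from w import *
im,d,o=cap('wrist','w1.png')
P=pts('wrist',d,o,np.ones(d.shape,bool)); hsv=cv2.cvtColor(im,cv2.COLOR_RGB2HSV)
print('floor z',np.median(P[(abs(P[:,2])<.02)][:,2]))
for n in('tin_red','tin_blue','tin_yellow'):
    for r in env.regions_of('wrist',n)[:2]:
        Q=pts('wrist',d,o,r['mask']); t=np.percentile(Q[:,2],95); Q=Q[abs(Q[:,2]-t)<.006]; c,rr=circ(Q,24.5)
        print(n,round(r['conf'],2),c,rr,round(t,4),tool(o,[c[0]/1000,c[1]/1000,t]))
for n in('handle','caddy'):
    for r in env.regions_of('wrist',n)[:1]:
        Q=pts('wrist',d,o,r['mask']); print(n,rect(Q,*((.025,.045) if n=='handle' else (-.01,.02))))
E
```

```text
floor z 0.0014145441187150276
tin_red 0.87 [ 462.5 -184.6] 24.1 0.1245 [ 33.2  -6.4 177.1]
tin_red 0.65 [403.7 -35.7] 23.8 0.118 [168.7 -91.7 183.4]
tin_blue 0.68 [ 446.3 -263.6] 24.5 0.1241 [-47.4  -7.7 177.5]
tin_blue 0.55 [ 733.6 -244.4] 112.8 0.0202 [ 24.5 271.  281.6]
tin_yellow 0.79 [ 441.1 -321.7] 42.3 0.1241 [-105.5   -2.1  177.5]
handle (2405, array([ 498.2, -279.7]), array([120.6,  28.4]), 79.3, np.float64(36.9))
caddy (14788, array([ 482.8, -275.4]), array([268.3, 156.3]), 78.9, np.float64(7.5))
```

View pics/w1.png

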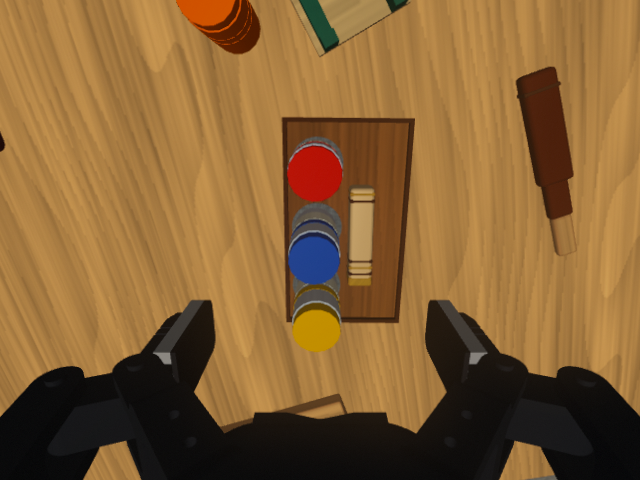

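```bash
python3 -m handwheel '[[[85,17,-3,50,0],[85,33,-6,100,0],[85,33,-6,140,0],[85,33,-6,140,0]]]' >/dev/null
python3 -m handwheel '[[[85,0,0,40,0],[85,0,0,80,0],[85,0,0,98,0],[85,0,0,98,0]]]'
python3 -m handwheel '[[[30,0,0,0,0],[30,0,0,0,0],[30,0,0,0,0],[30,0,0,0,0],[30,0,0,0,0]]]' 40
python3 -m handwheel '[[[30,0,0,-20,0],[30,0,0,-70,0],[30,0,0,-130,0],[30,0,0,-170,0],[30,0,0,-170,0]]]'
```

```text
t: 6.02
position: [0.4625, -0.1826, 0.0639]
eef_rot: [0.77, 0.638, -0.0, -0.0]
contact_force: [-0.8, -0.2, 0.1]
finger_gap: 0.0849
finger_force: 0.0
t: 6.65
position: [0.4638, -0.1835, 0.0654]
eef_rot: [0.77, 0.638, 0.001, 0.002]
contact_force: [-0.2, 0.4, 5.7]
finger_gap: 0.0512
finger_force: 41.0
t: 7.28
position: [0.4642, -0.1838, 0.2372]
eef_rot: [0.77, 0.638, 0.001, 0.004]
contact_force: [-1.0, -0.7, -5.5]
finger_gap: 0.0512
finger_force: 43.7
```

```bash
python3 -m handwheel '[[[30,40,-5,0,0],[30,100,-10,0,0],[30,160,-15,0,0],[30,220,-20,0,0],[30,280,-27,0,0]]]'>/dev/null
python3 -m handwheel '[[[30,60,-5,0,0],[30,120,-10,0,0],[30,180,-17,0,0],[30,240,-22,0,0],[30,282,-27,0,0]]]'>/dev/null
python3 -m handwheel '[[[30,0,0,60,0],[30,0,0,110,0],[30,0,0,150,0],[30,0,0,163,0],[30,0,0,163,0]]]'
python3 - <<'E'
from w import *
im,d,o=cap('scene','s1.png')
cv2.imwrite('pics/s1c.png',cv2.resize(im[120:280,260:500,::-1],None,fx=3,fy=3))
E
```

```text
t: 9.15
position: [0.5127, 0.3788, 0.0686]
eef_rot: [0.77, 0.638, -0.002, -0.0]
contact_force: [0.2, 0.7, -3.5]
finger_gap: 0.0511
finger_force: 43.6
```

View pics/s1c.png

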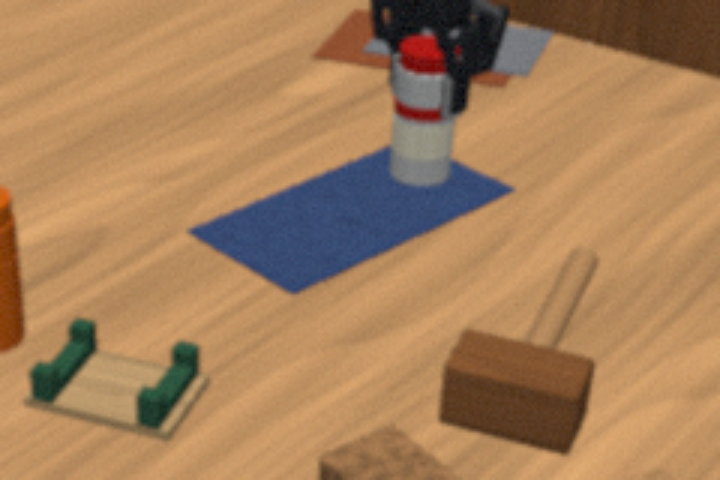

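```bash
python3 -m handwheel '[[[30,0,0,3,0],[30,0,0,5,0],[30,0,0,5,0]]]'
python3 -m handwheel '[[[85,0,0,0,0],[85,0,0,0,0],[85,0,0,0,0],[85,0,0,0,0],[85,0,0,0,0]]]'
python3 -m handwheel '[[[85,0,0,-30,0],[85,0,0,-80,0],[85,0,0,-120,0],[85,0,0,-165,0],[85,0,0,-165,0]]]' >/dev/null
python3 -m handwheel '[[[85,-50,4,0,0],[85,-100,8,0,0],[85,-150,12,0,0],[85,-214,18,0,0]]]' >/dev/null
python3 -m handwheel '[[[85,-50,4,0,0],[85,-100,8,0,0],[85,-150,12,0,0],[85,-214,18,0,0]]]' >/dev/null
python3 -m handwheel '[[[85,-50,4,0,0],[85,-100,8,0,0],[85,-150,12,0,0],[85,-214,18,0,0],[85,-214,18,0,0]]]'
python3 - <<'E'
from w import *
im,d,o=cap('wrist','w2.png')
for n in('tin_blue','tin_yellow'):
    for r in env.regions_of('wrist',n)[:2]:
        Q=pts('wrist',d,o,r['mask']); t=np.percentile(Q[:,2],90); Q=Q[abs(Q[:,2]-t)<.006]; c,rr=circ(Q,24.5)
        print(n,round(r['conf'],2),c,rr,round(t,4),tool(o,[c[0]/1000,c[1]/1000,t]))
E
```

```text
t: 9.57
position: [0.514, 0.3797, 0.0659]
eef_rot: [0.77, 0.638, 0.0, 0.0]
contact_force: [-0.3, 0.3, -3.6]
finger_gap: 0.0514
finger_force: 43.6
t: 10.2
position: [0.5138, 0.3795, 0.0654]
eef_rot: [0.77, 0.638, 0.0, 0.0]
contact_force: [-0.4, 0.0, 0.1]
finger_gap: 0.0849
finger_force: 0.0
t: 12.45
position: [0.4464, -0.2611, 0.2292]
eef_rot: [0.772, 0.636, -0.001, -0.0]
contact_force: [0.7, 1.5, -0.7]
finger_gap: 0.085
finger_force: 0.0
tin_blue 0.73 [ 446.5 -263.9] 24.4 0.1239 [ -2.7   0.8 105.3]
tin_yellow 0.72 [ 437.1 -321.4] 41.3 0.1237 [-60.9   2.5 105.4]
```

```bash
python3 -m handwheel '[[[85,-3,1,40,0],[85,-3,1,90,0],[85,-3,1,130,0],[85,-3,1,164,0],[85,-3,1,164,0]]]'
python3 -m handwheel '[[[30,0,0,0,0],[30,0,0,0,0],[30,0,0,0,0],[30,0,0,0,0],[30,0,0,0,0]]]' 40
python3 -m handwheel '[[[30,0,0,-20,0],[30,0,0,-70,0],[30,0,0,-130,0],[30,0,0,-170,0],[30,0,0,-170,0]]]'
python3 -m handwheel '[[[30,40,-5,0,0],[30,100,-10,0,0],[30,160,-15,0,0],[30,220,-20,0,0],[30,282,-25,0,0]]]'>/dev/null
python3 -m handwheel '[[[30,60,-5,0,0],[30,120,-10,0,0],[30,180,-16,0,0],[30,240,-21,0,0],[30,283,-26,0,0]]]'>/dev/null
python3 -m handwheel '[[[30,0,0,60,0],[30,0,0,110,0],[30,0,0,150,0],[30,0,0,165,0],[30,0,0,165,0]]]'
```

```text
t: 13.22
position: [0.4463, -0.2574, 0.0634]
eef_rot: [0.769, 0.639, -0.001, -0.003]
contact_force: [-0.5, -0.1, 0.5]
finger_gap: 0.0852
finger_force: 0.0
t: 13.85
position: [0.4495, -0.2617, 0.0686]
eef_rot: [0.77, 0.638, 0.001, 0.002]
contact_force: [-0.5, 2.3, 7.2]
finger_gap: 0.0512
finger_force: 41.1
t: 14.48
position: [0.4502, -0.2625, 0.2411]
eef_rot: [0.77, 0.638, 0.001, 0.004]
contact_force: [0.0, 1.0, -3.3]
finger_gap: 0.0512
finger_force: 43.1
t: 16.35
position: [0.5021, 0.3034, 0.07]
eef_rot: [0.77, 0.638, -0.001, -0.0]
contact_force: [0.8, 0.1, -3.2]
finger_gap: 0.0515
finger_force: 42.9
```

```bash
python3 -m handwheel '[[[30,0,0,3,0],[30,0,0,5,0],[30,0,0,5,0]]]'
python3 -m handwheel '[[[30,0,0,1,0],[30,0,0,2,0],[30,0,0,2,0]]]'
```

```text
t: 16.73
position: [0.5033, 0.3037, 0.0666]
eef_rot: [0.77, 0.638, 0.0, 0.0]
contact_force: [-0.1, 1.2, -2.6]
finger_gap: 0.0511
finger_force: 42.9
t: 17.1
position: [0.5035, 0.3041, 0.0664]
eef_rot: [0.77, 0.638, 0.0, 0.0]
contact_force: [-5.3, -1.7, 9.1]
finger_gap: 0.0511
finger_force: 44.2
```

```bash
python3 -m handwheel '[[[85,0,0,0,0],[85,0,0,0,0],[85,0,0,0,0],[85,0,0,0,0],[85,0,0,0,0]]]'
python3 -m handwheel '[[[85,0,0,-30,0],[85,0,0,-80,0],[85,0,0,-120,0],[85,0,0,-167,0],[85,0,0,-167,0]]]' >/dev/null
python3 -m handwheel '[[[85,-50,4,0,0],[85,-100,8,0,0],[85,-150,12,0,0],[85,-213,17,0,0]]]' >/dev/null
python3 -m handwheel '[[[85,-50,4,0,0],[85,-100,8,0,0],[85,-150,12,0,0],[85,-213,17,0,0]]]' >/dev/null
python3 -m handwheel '[[[85,-50,4,0,0],[85,-100,8,0,0],[85,-150,12,0,0],[85,-214,18,0,0],[85,-214,18,0,0]]]'
python3 - <<'E'
from w import *
im,d,o=cap('wrist','w3.png')
for n in('tin_yellow',):
    for r in env.regions_of('wrist',n)[:2]:
        Q=pts('wrist',d,o,r['mask']); t=np.percentile(Q[:,2],90); Q=Q[abs(Q[:,2]-t)<.006]; c,rr=circ(Q,24.5)
        print(n,round(r['conf'],2),c,rr,round(t,4),tool(o,[c[0]/1000,c[1]/1000,t]))
E
```

```text
t: 17.73
position: [0.5031, 0.3037, 0.0642]
eef_rot: [0.77, 0.638, -0.0, -0.0]
contact_force: [0.3, 0.3, 0.0]
finger_gap: 0.0852
finger_force: 0.0
t: 19.98
position: [0.4339, -0.3367, 0.2298]
eef_rot: [0.772, 0.636, -0.001, -0.001]
contact_force: [0.3, 0.2, -0.4]
finger_gap: 0.0853
finger_force: 0.0
tin_yellow 0.89 [ 434.6 -338.1] 24.4 0.1239 [ -1.2   1.2 106. ]
```

```bash
python3 -m handwheel '[[[85,-1,1,40,0],[85,-1,1,90,0],[85,-1,1,130,0],[85,-1,1,164,0],[85,-1,1,164,0]]]'
python3 -m handwheel '[[[85,0,0,0,0],[30,0,0,0,0],[30,0,0,0,0],[30,0,0,0,0],[30,0,0,0,0]]]' 40
python3 -m handwheel '[[[30,0,0,-20,0],[30,0,0,-70,0],[30,0,0,-130,0],[30,0,0,-170,0],[30,0,0,-170,0]]]'
python3 -m handwheel '[[[30,40,-5,0,0],[30,100,-10,0,0],[30,160,-15,0,0],[30,220,-20,0,0],[30,280,-25,0,0]]]'>/dev/null
python3 -m handwheel '[[[30,60,-5,0,0],[30,120,-10,0,0],[30,180,-16,0,0],[30,240,-21,0,0],[30,280,-26,0,0]]]'>/dev/null
python3 -m handwheel '[[[30,0,0,60,0],[30,0,0,110,0],[30,0,0,150,0],[30,0,0,168,0],[30,0,0,168,0]]]'
python3 -m handwheel '[[[30,0,0,1,0],[30,0,0,2,0],[30,0,0,2,0]]]'
```

```text
t: 20.7
position: [0.4344, -0.3308, 0.0641]
eef_rot: [0.769, 0.639, -0.0, -0.004]
contact_force: [-0.2, 0.4, 1.2]
finger_gap: 0.0849
finger_force: 0.0
t: 21.32
position: [0.437, -0.3353, 0.0691]
eef_rot: [0.77, 0.638, 0.0, 0.001]
contact_force: [-0.4, 2.6, 6.2]
finger_gap: 0.0512
finger_force: 41.4
t: 21.95
position: [0.4379, -0.3363, 0.2421]
eef_rot: [0.77, 0.638, 0.0, 0.004]
contact_force: [0.7, 0.1, -2.8]
finger_gap: 0.051
finger_force: 42.4
t: 23.82
position: [0.4891, 0.2249, 0.068]
eef_rot: [0.77, 0.638, -0.001, -0.001]
contact_force: [-0.4, 0.7, -1.1]
finger_gap: 0.051
finger_force: 45.1
t: 24.2
position: [0.4904, 0.2251, 0.0675]
eef_rot: [0.77, 0.638, 0.0, 0.0]
contact_force: [0.6, -0.2, -1.7]
finger_gap: 0.0513
finger_force: 45.0
```

```bash
python3 -m handwheel '[[[30,0,0,1,0],[30,0,0,2,0],[30,0,0,2,0]]]'
python3 -m handwheel '[[[85,0,0,0,0],[85,0,0,0,0],[85,0,0,0,0],[85,0,0,0,0],[85,0,0,0,0]]]'
python3 -m handwheel '[[[85,0,0,-30,0],[85,0,0,-80,0],[85,0,0,-120,0],[85,0,0,-167,0],[85,0,0,-167,0]]]' 
python3 - <<'E'
from w import *
im,d,o=cap('top','t1.png')
P=pts('top',d,o,np.ones(d.shape,bool))
for n in ('handle','caddy','cradle'):
    Q=pts('top',d,o,env.regions_of('top',n)[0]['mask']); print(n,[rect(Q,*b) for b in dict(handle=[(.025,.045)],caddy=[(-.01,.02),(.0095,.02)],cradle=[(-.01,.1),(.026,.045)])[n]])
    if n=='cradle':
        S=Q[Q[:,2]>.026]; c=S[:,:2].mean(0); V=S[:,:2]-c
        hsv=cv2.cvtColor(im,cv2.COLOR_RGB2HSV); g=(hsv[...,0]>55)&(hsv[...,0]<95)&(hsv[...,1]>80); G=pts('top',d,o,g); G=near(G,(.53,-.02),.09)
        k,lab,cen=cv2.kmeans(G[:,:2].astype(np.float32),2,None,(3,50,1e-5),5,cv2.KMEANS_PP_CENTERS); v=cen[0]-cen[1]; print('green',len(G),cen,cen.mean(0),np.hypot(*v),np.degrees(np.arctan2(v[1],v[0])),rect(G,0,.1))
        for l in (0,1): print(cv2.minAreaRect((G[lab[:,0]==l][:,:2]*1000).astype(np.float32)))
E
```

```text
t: 24.58
position: [0.4903, 0.2252, 0.0657]
eef_rot: [0.77, 0.638, 0.0, 0.0]
contact_force: [-1.1, -0.5, 1.7]
finger_gap: 0.0508
finger_force: 45.6
t: 25.2
position: [0.4902, 0.2252, 0.0653]
eef_rot: [0.77, 0.638, -0.0, 0.0]
contact_force: [0.0, -0.1, 0.2]
finger_gap: 0.085
finger_force: 0.0
t: 25.82
position: [0.4928, 0.226, 0.2374]
eef_rot: [0.77, 0.638, 0.004, 0.002]
contact_force: [-0.1, 0.2, 0.3]
finger_gap: 0.0851
finger_force: 0.0
handle [(727, array([ 499.6, -277.4]), array([119.9,  28.7]), 79.4, np.float64(35.9))]
caddy [(7349, array([ 484.3, -271.4]), array([268.5, 156.7]), 79.4, np.float64(6.6)), (1018, array([ 483.6, -268.8]), array([261.9, 151.3]), 78.9, np.float64(11.8))]
cradle [(1440, array([ 735.9, -242.5]), array([ 42.6, 228.4]), 7.7, np.float64(16.2)), (0, array([0., 0.]), array([0., 0.]), 0.0, np.float64(nan))]
  return _methods._mean(a, axis=axis, dtype=dtype,
  ret = ret.dtype.type(ret / rcount)
<stdin>:7: RuntimeWarning: Mean of empty slice.
  ret = um.true_divide(
Traceback (most recent call last):
  File "h.py", line 15, in pts
    n=cv2.undistortPoints(np.stack([u,v],1).astype(np.float64).reshape(-1,1,2),np.array(c['mtx']),np.array(c['distortion'])).reshape(-1,2)
      ~~~~~~~~~~~~~~~~~~~^^^^^^^^^^^^^^^^^^^^^^^^^^^^^^^^^^^^^^^^^^^^^^^^^^^^^^^^^^^^^^^^^^^^^^^^^^^^^^^^^^^^^^^^^^^^^^^^^^^
cv2.error: OpenCV(4.12.0) /io/opencv/modules/calib3d/src/undistort.dispatch.cpp:347: error: (-215:Assertion failed) CV_IS_MAT(_src) && CV_IS_MAT(_dst) && (_src->rows == 1 || _src->cols == 1) && (_dst->rows == 1 || _dst->cols == 1) && _src->cols + _src->rows - 1 == _dst->rows + _dst->cols - 1 && (CV_MAT_TYPE(_src->type) == CV_32FC2 || CV_MAT_TYPE(_src->type) == CV_64FC2) && (CV_MAT_TYPE(_dst->type) == CV_32FC2 || CV_MAT_TYPE(_dst->type) == CV_64FC2) in function 'cvUndistortPointsInternal'
```

View pics/t1.png

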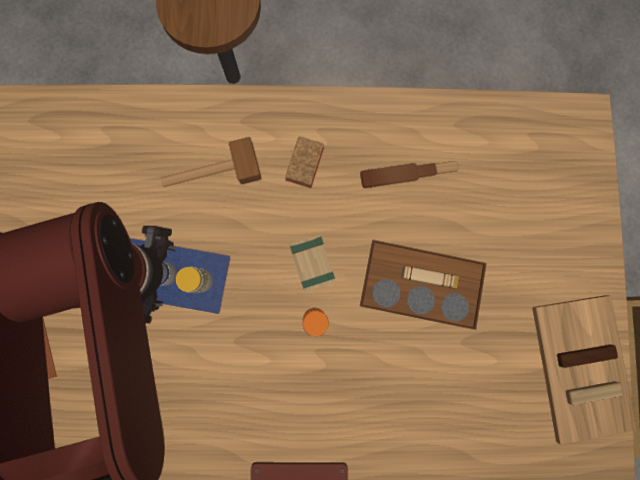

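```bash
cat > c.py <<'E'
from w import *
def cradle(cam,im,d,o):
    hsv=cv2.cvtColor(im,cv2.COLOR_RGB2HSV); g=(hsv[...,0]>55)&(hsv[...,0]<95)&(hsv[...,1]>80)
    G=near(pts(cam,d,o,g),(.53,-.02),.09); G=G[G[:,2]>.01]
    k,lab,cen=cv2.kmeans(G[:,:2].astype(np.float32),2,None,(3,50,1e-5),5,cv2.KMEANS_PP_CENTERS); v=cen[0]-cen[1]
    r=[cv2.minAreaRect((G[lab[:,0]==l][:,:2]*1000).astype(np.float32)) for l in (0,1)]
    a,b=np.array(r[0][0]),np.array(r[1][0]); w=a-b; print('cradle mean',cen.mean(0),'rect',(a+b)/2,np.hypot(*w),'ang',np.degrees(np.arctan2(w[1],w[0])),np.degrees(np.arctan2(v[1],v[0])),r)
def padsfit(cam,im,d,o):
    hsv=cv2.cvtColor(im,cv2.COLOR_RGB2HSV); g=((hsv[...,1]<60)).astype(np.uint8)
    n,l,s,c=cv2.connectedComponentsWithStats(g)
    for i in range(1,n):
        if s[i,4]>300:
            Q=pts(cam,d,o,l==i); 
            if len(Q)<50: continue
            m=Q.mean(0)
            if abs(m[0]-.45)<.06 and abs(m[1]+.265)<.13: print('pad',s[i,4],np.round(m,4),circ(Q,31))
E
python3 - <<'E'
from c import *
im,d,o=cap('top'); cradle('top',im,d,o); padsfit('top',im,d,o)
print(o['position'],tool(o,[.4995,-.278,.03]))
E
```

```text
Traceback (most recent call last):
  File "c.py", line 4, in cradle
    G=near(pts(cam,d,o,g),(.53,-.02),.09); G=G[G[:,2]>.01]
           ~~~^^^^^^^^^^^
  File "h.py", line 15, in pts
    n=cv2.undistortPoints(np.stack([u,v],1).astype(np.float64).reshape(-1,1,2),np.array(c['mtx']),np.array(c['distortion'])).reshape(-1,2)
      ~~~~~~~~~~~~~~~~~~~^^^^^^^^^^^^^^^^^^^^^^^^^^^^^^^^^^^^^^^^^^^^^^^^^^^^^^^^^^^^^^^^^^^^^^^^^^^^^^^^^^^^^^^^^^^^^^^^^^^
cv2.error: OpenCV(4.12.0) /io/opencv/modules/calib3d/src/undistort.dispatch.cpp:347: error: (-215:Assertion failed) CV_IS_MAT(_src) && CV_IS_MAT(_dst) && (_src->rows == 1 || _src->cols == 1) && (_dst->rows == 1 || _dst->cols == 1) && _src->cols + _src->rows - 1 == _dst->rows + _dst->cols - 1 && (CV_MAT_TYPE(_src->type) == CV_32FC2 || CV_MAT_TYPE(_src->type) == CV_64FC2) && (CV_MAT_TYPE(_dst->type) == CV_32FC2 || CV_MAT_TYPE(_dst->type) == CV_64FC2) in function 'cvUndistortPointsInternal'
```

```bash
python3 - <<'E'
from c import *
im=cv2.imread('pics/t1.png'); h=cv2.cvtColor(im,cv2.COLOR_BGR2HSV); print(h[240:250,300:312:3].tolist()[::3], h[300,421],h[284,330])
E
```

```text
[[[16, 112, 173], [17, 103, 171], [17, 100, 163], [21, 87, 144]], [[22, 84, 131], [48, 61, 92], [63, 69, 85], [63, 65, 86]], [[63, 62, 87], [62, 58, 88], [63, 62, 87], [65, 64, 87]], [[64, 65, 86], [63, 64, 80], [29, 69, 96], [17, 94, 146]]] [ 20   8 101] [ 16 116 181]
```

```bash
sed -i 's/hsv\[...,0\]>55)&(hsv\[...,0\]<95)&(hsv\[...,1\]>80/hsv[...,0]>45)\&(hsv[...,0]<95)\&(hsv[...,1]>40/; s/<60)/<45)/' c.py
python3 - <<'E'
from c import *
im,d,o=cap('top'); cradle('top',im,d,o); padsfit('top',im,d,o)
print(o['position'],tool(o,[.4995,-.278,.03]))
E
```

```text
cradle mean [ 0.5283877  -0.02089065] rect [528.60571289 -20.87724686] 79.53181999246944 ang -161.36322744613264 -161.4595 [((490.92498779296875, -33.585140228271484), (12.890984535217285, 68.58850860595703), 18.859878540039062), ((566.2864379882812, -8.169353485107422), (13.581110954284668, 68.74150085449219), 18.52599334716797)]
pad 590 [ 0.4639 -0.1856  0.0069] (array([ 464. , -185.5]), 30.3)
pad 587 [ 0.449  -0.2618  0.0067] (array([ 449., -262.]), 30.5)
pad 583 [ 0.4337 -0.3386  0.0066] (array([ 433.5, -339. ]), 30.8)
[0.48918286 0.22484993 0.23043492] [-491.9  104.2  200.8]
```

```bash
python3 -m handwheel '[[[85,-50,10,0,0],[85,-100,20,0,0],[85,-160,34,0,0],[85,-220,48,0,0],[85,-246,52,0,0]]]' >/dev/null
python3 -m handwheel '[[[55,-50,10,0,0],[55,-100,20,0,0],[55,-160,34,0,0],[55,-220,48,0,0],[55,-246,52,0,0]]]' >/dev/null
python3 -m handwheel '[[[55,0,0,20,0],[55,0,0,60,0],[55,0,0,60,0]]]'
python3 - <<'E'
from c import *
im,d,o=cap('wrist','w4.png')
r=env.regions_of('wrist','handle')[0]; Q=pts('wrist',d,o,r['mask']); x=rect(Q,.028,.045); print(x,o['position'],tool(o,[x[1][0]/1000,x[1][1]/1000,.036]))
E
```

```text
t: 27.75
position: [0.498, -0.2743, 0.1669]
eef_rot: [0.77, 0.638, -0.001, -0.005]
contact_force: [-0.9, 0.2, 0.0]
finger_gap: 0.0549
finger_force: 0.0
(5225, array([ 498.5, -280. ]), array([119.4,  28.5]), 79.6, np.float64(37.1)) [ 0.49799398 -0.27427036  0.16691544] [ -6.2   2.8 130.9]
```

View pics/w4.png

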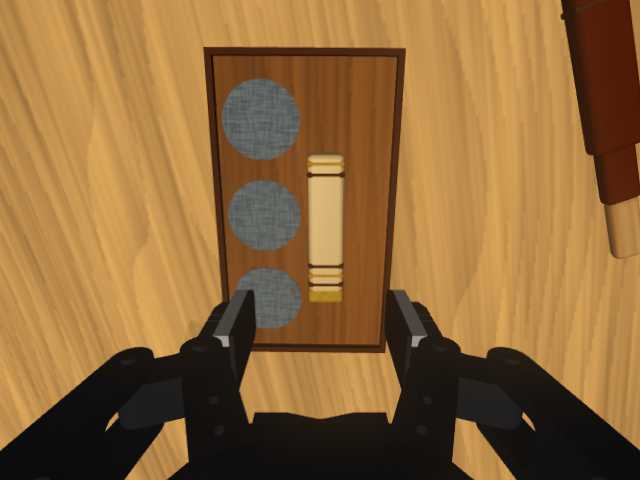

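```bash
python3 -m handwheel '[[[55,0,0,0,0],[55,0,0,0,0]]]'; python3 - <<'E'
from c import *
o=env.get_obs(); print(tool(o,[.499,-.2787,.012]))
E
```

```text
t: 28.1
position: [0.5017, -0.2779, 0.1739]
eef_rot: [0.77, 0.638, 0.0, 0.001]
contact_force: [-0.9, -0.0, -1.1]
finger_gap: 0.0552
finger_force: 0.0
[ -1.2  -2.9 161.9]
```

```bash
python3 -m handwheel '[[[55,-1,-3,40,0],[55,-1,-3,80,0],[55,-1,-3,120,0],[55,-1,-3,140,0],[55,-1,-3,145,0]]]' >/dev/null;  python3 -m handwheel '[[[55,0,0,5,0],[55,0,0,10,0],[55,0,0,13,0],[55,0,0,15,0],[55,0,0,15,0]]]'; python3 -m handwheel '[[[55,0,0,0,0],[55,0,0,0,0]]]'
```

```text
t: 29.35
position: [0.4977, -0.278, 0.0123]
eef_rot: [0.77, 0.638, -0.0, -0.0]
contact_force: [-0.1, -0.2, -0.3]
finger_gap: 0.0546
finger_force: 0.0
t: 29.6
position: [0.4978, -0.2781, 0.0124]
eef_rot: [0.77, 0.638, 0.0, 0.0]
contact_force: [0.2, -0.5, 0.4]
finger_gap: 0.0549
finger_force: 0.0
```

```bash
python3 -m handwheel '[[[15,0,0,0,0],[15,0,0,0,0],[15,0,0,0,0],[15,0,0,0,0],[15,0,0,0,0]]]' 35
python3 -m handwheel '[[[15,0,0,-20,0],[15,0,0,-70,0],[15,0,0,-120,0],[15,0,0,-150,0],[15,0,0,-150,0]]]'
python3 -m handwheel '[[[15,40,-3,0,0.15],[15,95,-7,0,0.33],[15,150,-11,0,0.51],[15,205,-15,0,0.7],[15,258,-18,0,0.88]]]' >/dev/null
python3 -m handwheel '[[[15,0,0,0,0.1],[15,0,0,0,0.18],[15,0,0,0,0.18],[15,0,0,0,0.18]]]'
python3 - <<'E'
from c import *
im,d,o=cap('wrist','w5.png'); print(o['position'],R.from_quat(o['eef_rot']).as_matrix()[:,0])
cradle('wrist',im,d,o)
r=env.regions_of('wrist','handle')[:1]
for q in r: Q=pts('wrist',d,o,q['mask']); print(q['conf'],rect(Q,.05,.25))
E
```

```text
t: 30.22
position: [0.4981, -0.2783, 0.0126]
eef_rot: [0.77, 0.638, 0.0, 0.0]
contact_force: [0.8, -0.6, 4.2]
finger_gap: 0.0273
finger_force: 35.9
t: 30.85
position: [0.4993, -0.2792, 0.1662]
eef_rot: [0.77, 0.638, 0.001, 0.003]
contact_force: [-0.1, -0.6, -2.6]
finger_gap: 0.0269
finger_force: 35.6
t: 31.98
position: [0.5269, -0.025, 0.1612]
eef_rot: [0.985, 0.172, -0.001, -0.0]
contact_force: [0.1, -0.4, -1.6]
finger_gap: 0.0277
finger_force: 35.5
[ 0.52694769 -0.02496759  0.16123705] [ 0.94080108  0.33895468 -0.0017471 ]
cradle mean [ 0.53088045 -0.01296747] rect [526.34437561 -20.76298332] 66.51404306256006 ang 170.13884185024196 -176.36575 [((493.5787048339844, -15.067344665527344), (111.1284408569336, 43.93216323852539), 82.49364471435547), ((559.1100463867188, -26.458621978759766), (39.7206916809082, 96.39459228515625), 18.281015396118164)]
0.95 (18258, array([534.9, -21. ]), array([97.5, 28.5]), 19.8, np.float64(185.6))
```

View pics/w5.png

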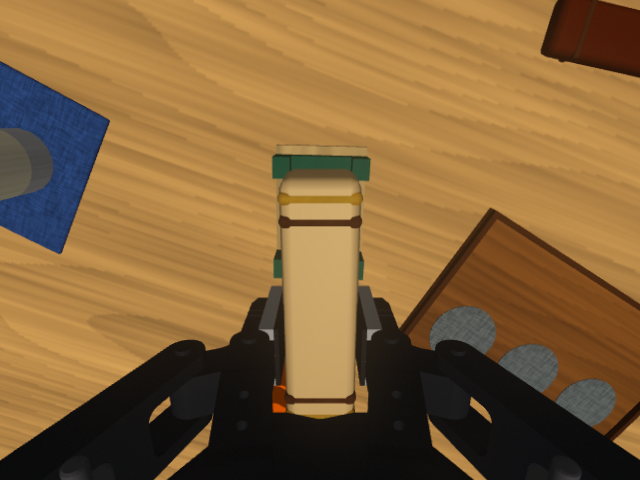

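```bash
python3 -m handwheel '[[[15,0,0,0,0.02],[15,0,0,0,0.02],[15,0,0,0,0.02]]]'; python3 - <<'E'
from c import *
im,d,o=cap('wrist'); Rm=R.from_quat(o['eef_rot']).as_matrix(); print(np.degrees(np.arctan2(Rm[1,0],Rm[0,0])),tool(o,[.5295,-.0206,.0275]))
Q=pts('wrist',d,o,env.regions_of('wrist','handle')[0]['mask']); L=(Q-np.array(o['position']))@Rm; L=L[abs(L[:,2]+.025)<.02]; print(np.percentile(L[:,0],[99.9,99,97])*1000, np.percentile(L[:,2],50))
E
```

```text
t: 32.45
position: [0.5278, -0.025, 0.1624]
eef_rot: [0.987, 0.162, 0.0, 0.0]
contact_force: [-1.0, 1.5, -1.1]
finger_gap: 0.0273
finger_force: 35.5
18.597883409055292 [  3.   -3.7 134.9]
[57.36924022 57.13331331 56.30322035] -0.024380122322971053
```

```bash
python3 -m handwheel '[[[15,3.5,-3.5,20,0],[15,3.5,-3.5,60,0],[15,3.5,-3.5,100,0],[15,3.5,-3.5,115,0],[15,3.5,-3.5,115,0]]]' >/dev/null;  python3 -m handwheel '[[[15,0,0,0,0],[15,0,0,0,0]]]'
python3 - <<'E'
from c import *
im,d,o=cap('top','t2.png'); print(tool(o,[.5285,-.0209,.0264]))
cv2.imwrite('pics/t2c.png',cv2.resize(im[200:330,230:400,::-1],None,fx=4,fy=4))
E
```

```text
t: 33.42
position: [0.5314, -0.0208, 0.0491]
eef_rot: [0.987, 0.162, 0.002, 0.001]
contact_force: [-0.2, -0.2, -1.3]
finger_gap: 0.0271
finger_force: 35.4
[-2.9 -0.9 22.7]
```

View pics/t2c.png

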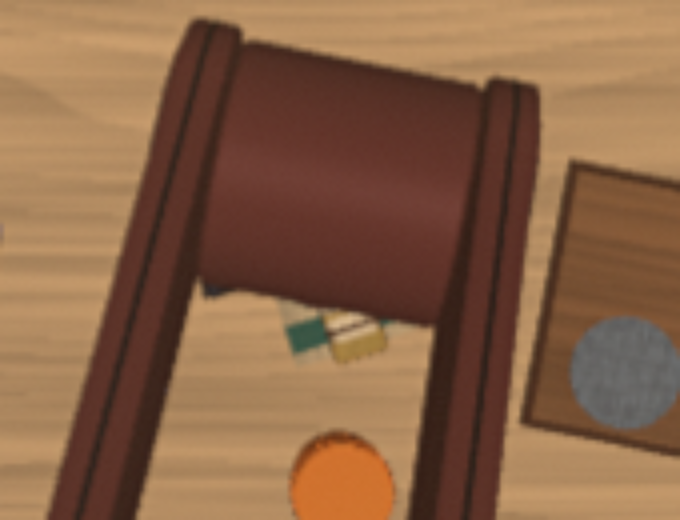

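```bash
python3 -m handwheel '[[[15,-1,-1,8,0],[15,-1,-1,15,0],[15,-1,-1,18,0],[15,-1,-1,18,0]]]'; python3 -m handwheel '[[[15,0,0,1,0],[15,0,0,2,0],[15,0,0,2,0]]]'; python3 -m handwheel '[[[15,0,0,1,0],[15,0,0,2,0],[15,0,0,2,0]]]'
```

```text
t: 33.98
position: [0.5283, -0.0198, 0.0287]
eef_rot: [0.987, 0.162, -0.001, -0.0]
contact_force: [0.2, 0.1, -1.4]
finger_gap: 0.0272
finger_force: 35.5
t: 34.35
position: [0.5287, -0.0199, 0.0273]
eef_rot: [0.987, 0.162, 0.0, 0.0]
contact_force: [-0.2, -0.1, -1.6]
finger_gap: 0.0274
finger_force: 35.5
t: 34.72
position: [0.5289, -0.0199, 0.0266]
eef_rot: [0.987, 0.162, -0.0, 0.0]
contact_force: [-5.0, 1.3, 10.4]
finger_gap: 0.0273
finger_force: 36.9
```

```bash
python3 -m handwheel '[[[60,0,0,0,0],[60,0,0,0,0],[60,0,0,0,0],[60,0,0,0,0]]]'; python3 -m handwheel '[[[60,0,0,-30,0],[60,0,0,-80,0],[60,0,0,-130,0],[60,0,0,-190,0],[60,0,0,-205,0]]]' >/dev/null; python3 -m handwheel '[[[85,0,0,0,-0.17],[85,0,0,0,-0.35],[85,0,0,0,-0.53],[85,0,0,0,-0.71],[85,0,0,0,-0.89]]]' >/dev/null; python3 -m handwheel '[[[85,0,0,0,-0.1],[85,0,0,0,-0.19],[85,0,0,0,-0.19]]]'
python3 -m handwheel '[[[85,40,0,0,0],[85,100,0,0,0],[85,160,0,0,0],[85,220,0,0,0],[85,240,0,0,0]]]'
cat > k.py <<'E'
from c import *
im,d,o=cap('top','t3.png'); cradle('top',im,d,o)
for q in env.regions_of('top','handle')[:2]:
    Q=pts('top',d,o,q['mask']); print(q['conf'],rect(Q,.035,.065),np.percentile(Q[:,2],[5,50,95]))
P=pts('top',d,o,np.ones(d.shape,bool)); Q=near(P,(.5285,-.021),.08); Q=Q[Q[:,2]>.04]; print(rect(Q,.04,.07))
E
python3 k.py
```

```text
t: 35.22
position: [0.5286, -0.0199, 0.0252]
eef_rot: [0.987, 0.162, -0.0, -0.0]
contact_force: [0.5, -0.5, 0.4]
finger_gap: 0.0603
finger_force: 0.0
t: 36.85
position: [0.5281, -0.0198, 0.2291]
eef_rot: [0.764, 0.646, -0.001, -0.001]
contact_force: [-0.2, 0.9, 0.2]
finger_gap: 0.0851
finger_force: 0.0
t: 37.48
position: [0.5679, 0.2199, 0.2294]
eef_rot: [0.763, 0.646, -0.0, -0.001]
contact_force: [0.1, -0.6, -0.5]
finger_gap: 0.085
finger_force: 0.0
cradle mean [ 0.52910155 -0.02343757] rect [528.55050659 -20.91730881] 79.4514823206886 ang 18.690931413513095 17.808208 [((566.18115234375, -8.186676025390625), (13.590676307678223, 68.72212982177734), 18.645811080932617), ((490.91986083984375, -33.64794158935547), (12.792283058166504, 68.68201446533203), 18.899017333984375)]
0.66 (735, array([526.3, -17.5]), array([119.4,  28.6]), 18.9, np.float64(50.2)) [0.04683782 0.05020007 0.0529669 ]
(748, array([526.6, -17.4]), array([120.1,  28.6]), 18.7, np.float64(50.2))
```

```bash
python3 -m handwheel '[[[85,-4,-40,0,0.02],[85,-8,-77,0,0.02],[85,-8,-77,0,0.02],[85,-8,-77,0,0.02]]]'
cat > tins.py <<'E'
from c import *
im,d,o=cap('wrist'); Rm=R.from_quat(o['eef_rot']).as_matrix(); print(o['position'],'ang',np.degrees(np.arctan2(Rm[1,0],Rm[0,0])))
for n in('tin_red','tin_blue','tin_yellow'):
    for r in env.regions_of('wrist',n)[:1]:
        Q=pts('wrist',d,o,r['mask']); t=np.percentile(Q[:,2],90); Q=Q[abs(Q[:,2]-t)<.006]; c,rr=circ(Q,24.5)
        print(n,round(r['conf'],2),c,rr,round(t,4),tool(o,[c[0]/1000,c[1]/1000,t]))
E
python3 tins.py
```

```text
t: 38.08
position: [0.4919, 0.2205, 0.2306]
eef_rot: [0.77, 0.638, 0.0, 0.0]
contact_force: [0.7, -0.1, -0.2]
finger_gap: 0.085
finger_force: 0.0
[0.49188116 0.22048384 0.23061705] ang 79.22589468013491
tin_red 0.97 [409.6 -16.5] 21.7 0.0346 [-248.2  -36.8  195.9]
tin_blue 0.57 [501.1 300.9] 24.4 0.122 [ 80.7  -6.1 108.6]
tin_yellow 0.62 [487.6 221.2] 24.3 0.1218 [-1.000e-01 -4.500e+00  1.088e+02]
```

```bash
python3 -m handwheel '[[[85,0,-3,40,0],[85,0,-3,90,0],[85,0,-3,130,0],[85,0,-3,160,0],[85,0,-3,163,0]]]' >/dev/null
python3 -m handwheel '[[[85,0,0,0,0],[85,0,0,0,0]]]'
python3 -m handwheel '[[[30,0,0,0,0],[30,0,0,0,0],[30,0,0,0,0],[30,0,0,0,0],[30,0,0,0,0]]]' 40
python3 -m handwheel '[[[30,0,0,-20,0],[30,0,0,-70,0],[30,0,0,-130,0],[30,0,0,-170,0],[30,0,0,-170,0]]]'
python3 - <<'E'
from c import *
o=env.get_obs(); print(tool(o,[.4346,-.338,.07]))
E
```

```text
t: 39.15
position: [0.4897, 0.2226, 0.0691]
eef_rot: [0.77, 0.638, 0.001, 0.001]
contact_force: [0.4, -0.8, 1.0]
finger_gap: 0.0848
finger_force: 0.0
t: 39.78
position: [0.4889, 0.2224, 0.0683]
eef_rot: [0.77, 0.638, 0.001, 0.0]
contact_force: [-0.4, 0.1, 5.8]
finger_gap: 0.0511
finger_force: 41.4
t: 40.4
position: [0.4902, 0.2229, 0.2412]
eef_rot: [0.77, 0.638, 0.003, 0.001]
contact_force: [0.1, 0.0, -2.3]
finger_gap: 0.0511
finger_force: 42.7
[-562.    48.1  169.7]
```

```bash
python3 -m handwheel '[[[30,-40,4,0,0],[30,-100,8,0,0],[30,-160,14,0,0],[30,-220,19,0,0],[30,-280,24,0,0]]]' >/dev/null
python3 -m handwheel '[[[30,-60,5,0,0],[30,-120,10,0,0],[30,-180,16,0,0],[30,-240,21,0,0],[30,-280,25,0,0]]]'>/dev/null
python3 -m handwheel '[[[30,0,0,0,0],[30,0,0,0,0],[30,0,0,0,0]]]'
python3 - <<'E'
from c import *
im,d,o=cap('wrist','w6.png'); padsfit('wrist',im,d,o)
print(o['position'],tool(o,[.4336,-.3388,.07]))
Q=pts('wrist',d,o,env.regions_of('wrist','tin_yellow')[0]['mask']);  t=np.percentile(Q[:,2],90); Q=Q[abs(Q[:,2]-t)<.006]; c,rr=circ(Q,24.5); print('held',c,rr,t,tool(o,[*c/1000,t]))
E
```

```text
t: 42.02
position: [0.4327, -0.3357, 0.2364]
eef_rot: [0.769, 0.639, 0.0, -0.001]
contact_force: [0.1, -0.5, -0.8]
finger_gap: 0.0514
finger_force: 42.7
pad 3837 [ 0.4637 -0.1873  0.0077] (array([ 463.4, -187.3]), 31.0)
pad 3177 [ 0.4486 -0.2637  0.0079] (array([ 448.6, -264.2]), 30.6)
pad 2859 [ 0.4349 -0.3303  0.0527] (array([ 433.4, -340.7]), 30.5)
pad 4394 [ 0.4351 -0.3162  0.2644] (array([ 431.5, -334.5]), 25.4)
pad 553 [ 0.4046 -0.3191  0.2694] (array([ 403.2, -320. ]), 4.4)
pad 2275 [ 0.476  -0.344   0.2961] (array([ 476., -339.]), 17.2)
pad 1221 [ 0.4234 -0.3161  0.3321] (array([ 425.7, -319.1]), 12.4)
pad 383 [ 0.4474 -0.3193  0.3338] (array([ 446.3, -322.8]), 7.6)
[ 0.43266351 -0.33568273  0.23643851] [ -3.1   1.7 166.4]
held [ 431.2 -336.1] 24.2 0.28984981368303553 [ -0.6  -1.4 -53.4]
```

View pics/w6.png

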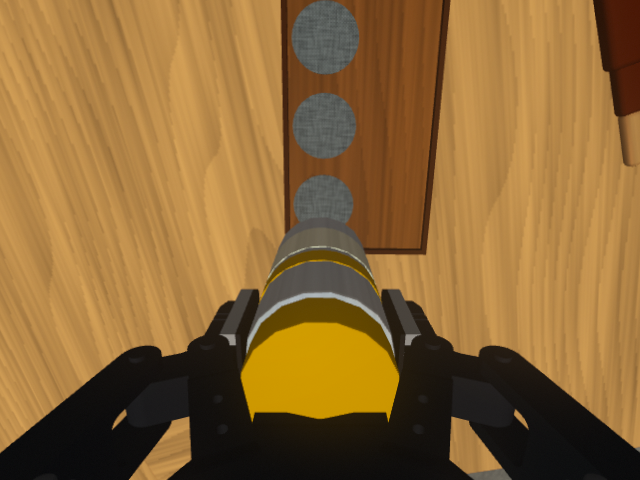

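```bash
python3 -m handwheel '[[[30,-3.5,3,50,0],[30,-3.5,3,100,0],[30,-3.5,3,140,0],[30,-3.5,3,157,0],[30,-3.5,3,157,0]]]'>/dev/null
python3 -m handwheel '[[[30,0,0,0,0],[30,0,0,2,0],[30,0,0,4,0],[30,0,0,4,0]]]'
python3 -m handwheel '[[[30,0,0,1,0],[30,0,0,2,0],[30,0,0,2,0]]]'
```

```text
t: 43.25
position: [0.435, -0.3413, 0.0765]
eef_rot: [0.77, 0.638, 0.0, 0.0]
contact_force: [-0.4, 0.2, -1.5]
finger_gap: 0.0508
finger_force: 42.6
t: 43.62
position: [0.4349, -0.3411, 0.0741]
eef_rot: [0.77, 0.638, 0.0, -0.0]
contact_force: [0.0, -0.4, -1.9]
finger_gap: 0.0512
finger_force: 42.6
```

```bash
python3 -m handwheel '[[[30,0,0,1,0],[30,0,0,3,0],[30,0,0,3,0]]]'
python3 -m handwheel '[[[30,0,0,1,0],[30,0,0,2,0],[30,0,0,2,0]]]'
```

```text
t: 44.0
position: [0.4348, -0.3411, 0.071]
eef_rot: [0.77, 0.638, -0.0, -0.0]
contact_force: [0.4, 0.1, -2.2]
finger_gap: 0.0514
finger_force: 42.6
t: 44.38
position: [0.4351, -0.3414, 0.0703]
eef_rot: [0.77, 0.638, -0.0, 0.0]
contact_force: [-2.5, 1.7, 4.9]
finger_gap: 0.0507
finger_force: 43.4
```

```bash
python3 -m handwheel '[[[85,0,0,0,0],[85,0,0,0,0],[85,0,0,0,0],[85,0,0,0,0],[85,0,0,0,0]]]'
python3 -m handwheel '[[[85,0,0,-30,0],[85,0,0,-80,0],[85,0,0,-120,0],[85,0,0,-162,0],[85,0,0,-162,0]]]' >/dev/null
python3 -m handwheel '[[[85,50,-4,0,0],[85,100,-8,0,0],[85,150,-12,0,0],[85,213,-17,0,0]]]' >/dev/null
python3 -m handwheel '[[[85,50,-4,0,0],[85,100,-8,0,0],[85,150,-12,0,0],[85,213,-18,0,0]]]' >/dev/null
python3 -m handwheel '[[[85,50,-4,0,0],[85,100,-8,0,0],[85,150,-12,0,0],[85,218,-18,0,0],[85,218,-18,0,0]]]'>/dev/null
python3 -m handwheel '[[[85,0,0,0,0],[85,0,0,0,0],[85,0,0,0,0]]]'; python3 tins.py
```

```text
t: 45.0
position: [0.4349, -0.3411, 0.0692]
eef_rot: [0.77, 0.638, -0.0, -0.0]
contact_force: [0.3, -0.6, 0.3]
finger_gap: 0.0851
finger_force: 0.0
t: 47.62
position: [0.5022, 0.2987, 0.2314]
eef_rot: [0.77, 0.638, -0.0, 0.0]
contact_force: [0.1, 0.1, 0.1]
finger_gap: 0.0851
finger_force: 0.0
[0.50219515 0.2987349  0.23137643] ang 79.22527398304773
tin_red 0.63 [512.7 378.1] 24.5 0.1221 [ 79.9  -4.5 109.3]
tin_blue 0.93 [501.1 301.6] 24.4 0.1218 [  2.6  -1.6 109.5]
```

```bash
python3 -m handwheel '[[[85,3,0,40,0],[85,3,0,90,0],[85,3,0,130,0],[85,3,0,160,0],[85,3,0,163,0]]]' >/dev/null
python3 -m handwheel '[[[85,0,0,0,0],[85,0,0,0,0]]]'
python3 -m handwheel '[[[30,0,0,0,0],[30,0,0,0,0],[30,0,0,0,0],[30,0,0,0,0],[30,0,0,0,0]]]' 40
python3 -m handwheel '[[[30,0,0,-20,0],[30,0,0,-70,0],[30,0,0,-130,0],[30,0,0,-170,0],[30,0,0,-170,0]]]'>/dev/null
python3 -m handwheel '[[[30,-40,4,0,0],[30,-100,8,0,0],[30,-160,14,0,0],[30,-220,20,0,0],[30,-282,26,0,0]]]' >/dev/null
python3 -m handwheel '[[[30,-60,5,0,0],[30,-120,10,0,0],[30,-180,16,0,0],[30,-240,22,0,0],[30,-282,27,0,0]]]'>/dev/null
python3 -m handwheel '[[[30,0,0,0,0],[30,0,0,0,0],[30,0,0,0,0]]]'
cat > held.py <<'E'
from c import *
import sys
im,d,o=cap('wrist'); padsfit('wrist',im,d,o)
Q=pts('wrist',d,o,env.regions_of('wrist',sys.argv[1])[0]['mask']);  t=np.percentile(Q[:,2],90); Q=Q[abs(Q[:,2]-t)<.006]; c,rr=circ(Q,24.5); print(o['position'],'held',c,rr,t,tool(o,[*c/1000,t]),'pad',tool(o,[float(sys.argv[2]),float(sys.argv[3]),.07]))
E
python3 held.py tin_blue .4486 -.264
```

```text
t: 48.7
position: [0.5039, 0.3036, 0.0704]
eef_rot: [0.77, 0.638, 0.002, 0.0]
contact_force: [0.3, 0.1, 0.4]
finger_gap: 0.085
finger_force: 0.0
t: 49.32
position: [0.5032, 0.3033, 0.0694]
eef_rot: [0.77, 0.638, 0.001, 0.0]
contact_force: [-0.4, 0.1, 6.4]
finger_gap: 0.0512
finger_force: 42.5
t: 51.58
position: [0.45, -0.2597, 0.2375]
eef_rot: [0.769, 0.639, -0.0, -0.001]
contact_force: [-0.3, 0.2, -3.4]
finger_gap: 0.0508
finger_force: 42.8
pad 3166 [ 0.4636 -0.1872  0.0079] (array([ 463.7, -187.6]), 30.6)
pad 2861 [ 0.4503 -0.254   0.0525] (array([ 448.4, -264. ]), 30.4)
pad 386 [ 0.4525 -0.2399  0.23  ] (array([ 450.7, -250.6]), 23.5)
pad 29903 [ 0.4334 -0.2456  0.3031] (array([ 440.8, -310.5]), 91.7)
pad 6333 [ 0.5033 -0.2615  0.3209] (array([ 503.6, -268.9]), 14.5)
[ 0.44998393 -0.2596858   0.23748182] held [ 448.7 -260.2] 24.1 0.2897398359299144 [ -0.7  -1.2 -52.3] pad [ -4.7  -0.3 167.5]
```

```bash
python3 -m handwheel '[[[30,-3.3,1.2,50,0],[30,-3.3,1.2,100,0],[30,-3.3,1.2,140,0],[30,-3.3,1.2,160,0],[30,-3.3,1.2,160,0]]]'>/dev/null
python3 -m handwheel '[[[30,0,0,0,0],[30,0,0,2,0],[30,0,0,4,0],[30,0,0,4,0]]]'
python3 -m handwheel '[[[30,0,0,1,0],[30,0,0,2,0],[30,0,0,2,0]]]'
```

```text
t: 52.8
position: [0.4508, -0.2646, 0.0745]
eef_rot: [0.77, 0.638, 0.0, 0.0]
contact_force: [0.4, -1.0, -3.4]
finger_gap: 0.0512
finger_force: 42.9
t: 53.18
position: [0.4506, -0.2645, 0.0721]
eef_rot: [0.77, 0.638, -0.0, -0.0]
contact_force: [0.2, 0.5, -2.7]
finger_gap: 0.0512
finger_force: 42.9
```

```bash
python3 -m handwheel '[[[30,1.5,0,0,0],[30,1.5,0,1,0],[30,1.5,0,2,0],[30,1.5,0,2,0]]]'
```

```text
t: 53.68
position: [0.4511, -0.2632, 0.0714]
eef_rot: [0.77, 0.638, -0.0, 0.0]
contact_force: [-2.7, 1.7, 6.3]
finger_gap: 0.0516
finger_force: 43.9
```

```bash
python3 -m handwheel '[[[85,0,0,0,0],[85,0,0,0,0],[85,0,0,0,0],[85,0,0,0,0],[85,0,0,0,0]]]'
python3 -m handwheel '[[[85,0,0,-30,0],[85,0,0,-80,0],[85,0,0,-120,0],[85,0,0,-162,0],[85,0,0,-162,0]]]' >/dev/null
python3 -m handwheel '[[[85,50,-4,0,0],[85,100,-8,0,0],[85,150,-12,0,0],[85,213,-18,0,0]]]' >/dev/null
python3 -m handwheel '[[[85,50,-4,0,0],[85,100,-8,0,0],[85,150,-12,0,0],[85,213,-19,0,0]]]' >/dev/null
python3 -m handwheel '[[[85,50,-4,0,0],[85,100,-8,0,0],[85,150,-12,0,0],[85,217,-20,0,0],[85,217,-20,0,0]]]'>/dev/null
python3 -m handwheel '[[[85,0,0,0,0],[85,0,0,0,0],[85,0,0,0,0]]]'; python3 tins.py
```

```text
t: 54.3
position: [0.451, -0.2631, 0.0702]
eef_rot: [0.77, 0.638, 0.0, -0.0]
contact_force: [0.1, 0.5, 0.5]
finger_gap: 0.085
finger_force: 0.0
t: 56.92
position: [0.5143, 0.3764, 0.2325]
eef_rot: [0.77, 0.638, 0.0, 0.0]
contact_force: [-0.1, -0.2, 0.8]
finger_gap: 0.085
finger_force: 0.0
[0.5142522  0.3764128  0.23250762] ang 79.23240788918932
tin_red 0.8 [512.7 378.7] 24.4 0.1218 [  2.   -2.  110.7]
```

```bash
python3 -m handwheel '[[[85,2,0,40,0],[85,2,0,90,0],[85,2,0,130,0],[85,2,0,160,0],[85,2,0,163,0]]]' >/dev/null
python3 -m handwheel '[[[85,0,0,0,0],[85,0,0,0,0]]]'
python3 -m handwheel '[[[30,0,0,0,0],[30,0,0,0,0],[30,0,0,0,0],[30,0,0,0,0],[30,0,0,0,0]]]' 40
python3 -m handwheel '[[[30,0,0,-20,0],[30,0,0,-70,0],[30,0,0,-130,0],[30,0,0,-170,0],[30,0,0,-170,0]]]'>/dev/null
python3 -m handwheel '[[[30,-40,4,0,0],[30,-100,8,0,0],[30,-160,14,0,0],[30,-220,21,0,0],[30,-282,28,0,0]]]' >/dev/null
python3 -m handwheel '[[[30,-60,5,0,0],[30,-120,10,0,0],[30,-180,16,0,0],[30,-240,23,0,0],[30,-282,28,0,0]]]'>/dev/null
python3 -m handwheel '[[[30,0,0,0,0],[30,0,0,0,0],[30,0,0,0,0]]]'
python3 held.py tin_red .4636 -.1874
```

```text
t: 58.0
position: [0.5157, 0.3804, 0.0716]
eef_rot: [0.77, 0.638, 0.002, 0.0]
contact_force: [0.9, 0.7, 0.4]
finger_gap: 0.085
finger_force: 0.0
t: 58.62
position: [0.5147, 0.38, 0.0704]
eef_rot: [0.77, 0.638, 0.001, 0.0]
contact_force: [-1.7, -0.7, 6.2]
finger_gap: 0.0508
finger_force: 42.2
t: 60.88
position: [0.4646, -0.1836, 0.2383]
eef_rot: [0.769, 0.639, -0.0, -0.001]
contact_force: [0.2, 0.3, -4.1]
finger_gap: 0.0511
finger_force: 43.2
pad 2821 [ 0.4651 -0.1776  0.0512] (array([ 463.5, -187.7]), 30.4)
pad 4179 [ 0.4669 -0.1641  0.2643] (array([ 463.7, -182.1]), 25.5)
pad 658 [ 0.4366 -0.167   0.2689] (array([ 436.8, -168.1]), 3.2)
pad 667 [ 0.4943 -0.1778  0.2683] (array([ 493.8, -178.9]), 3.3)
pad 11375 [ 0.4134 -0.1686  0.314 ] (array([ 420.8, -168. ]), 20.7)
pad 2264 [ 0.5079 -0.1919  0.2979] (array([ 510.2, -192.4]), 12.2)
pad 1092 [ 0.455  -0.1635  0.3343] (array([ 455.5, -166.1]), 10.3)
[ 0.46457969 -0.18360578  0.23834243] held [ 463.3 -184.3] 24.4 0.28963940609281874 [ -0.9  -1.2 -51.3] pad [ -4.1  -0.  168.3]
```

```bash
python3 -m handwheel '[[[30,-1.8,1.3,50,0],[30,-1.8,1.3,100,0],[30,-1.8,1.3,140,0],[30,-1.8,1.3,160,0],[30,-1.8,1.3,160,0]]]'>/dev/null
python3 -m handwheel '[[[30,0,0,0,0],[30,0,0,2,0],[30,0,0,4,0],[30,0,0,4,0]]]'
python3 -m handwheel '[[[30,0,0,1,0],[30,0,0,2,0],[30,0,0,2,0]]]'
```

```text
t: 62.1
position: [0.4659, -0.187, 0.0755]
eef_rot: [0.77, 0.638, 0.0, 0.0]
contact_force: [0.8, 0.5, -3.8]
finger_gap: 0.0509
finger_force: 43.3
t: 62.48
position: [0.4657, -0.1869, 0.0731]
eef_rot: [0.77, 0.638, -0.0, -0.0]
contact_force: [-0.0, -0.2, -3.2]
finger_gap: 0.0508
finger_force: 43.3
```

Close to contact; lower 2 mm, release, retreat up and toward the robot, and check.

```bash
python3 -m handwheel '[[[30,0.5,0,1,0],[30,0.5,0,2,0],[30,0.5,0,2,0]]]'
python3 -m handwheel '[[[85,0,0,0,0],[85,0,0,0,0],[85,0,0,0,0],[85,0,0,0,0],[85,0,0,0,0]]]'
python3 -m handwheel '[[[85,0,0,-30,0],[85,0,0,-80,0],[85,0,0,-120,0],[85,0,0,-180,0],[85,0,0,-230,0]]]' >/dev/null
python3 -m handwheel '[[[85,0,0,0,0],[85,0,0,0,0]]]'
python3 tins.py
python3 -m handwheel '[[[85,50,0,0,0],[85,100,0,0,0],[85,160,0,0,0],[85,220,0,0,0],[85,280,0,0,0]]]' >/dev/null
python3 -m handwheel '[[[85,50,0,0,0],[85,100,0,0,0],[85,160,0,0,0],[85,220,0,0,0],[85,220,0,0,0]]]'
python3 k.py
```

```text
t: 62.85
position: [0.466, -0.1867, 0.0724]
eef_rot: [0.77, 0.638, -0.0, 0.0]
contact_force: [-3.1, 1.2, 6.5]
finger_gap: 0.0505
finger_force: 44.3
t: 63.48
position: [0.4659, -0.1865, 0.0713]
eef_rot: [0.77, 0.638, -0.0, -0.0]
contact_force: [-0.4, -0.1, -0.3]
finger_gap: 0.0851
finger_force: 0.0
t: 64.35
position: [0.4657, -0.1863, 0.3007]
eef_rot: [0.77, 0.638, -0.0, -0.0]
contact_force: [0.3, 0.1, 0.4]
finger_gap: 0.0849
finger_force: 0.0
[ 0.4657032  -0.18634587  0.30068521] ang 79.32838993951606
tin_red 0.96 [405.1 -29.7] 24.6 0.1179 [142.7 -88.5 182.8]
tin_blue 0.97 [ 449.2 -264.9] 24.5 0.1238 [-80.3  -1.6 176.9]
tin_yellow 0.85 [ 433.7 -323.7] 43.6 0.1239 [-140.9   -5.9  176.8]
t: 65.8
position: [0.5575, 0.3086, 0.2985]
eef_rot: [0.768, 0.64, -0.002, -0.001]
contact_force: [-0.5, -1.5, -0.5]
finger_gap: 0.0852
finger_force: 0.0
cradle mean [ 0.5289874  -0.02319602] rect [528.59585571 -20.88559532] 79.51182182415545 ang 18.751835781394476 17.851833 [((566.2415161132812, -8.105270385742188), (13.253125190734863, 68.59931182861328), 18.659772872924805), ((490.9501953125, -33.66592025756836), (12.846306800842285, 68.73086547851562), 18.90611457824707)]
0.77 (742, array([526.6, -17.3]), array([120.3,  28.7]), 18.9, np.float64(50.4)) [0.0429734  0.05024402 0.05288089]
(747, array([526.6, -17.3]), array([120.3,  28.7]), 18.9, np.float64(50.3))
```

View pics/t3.png

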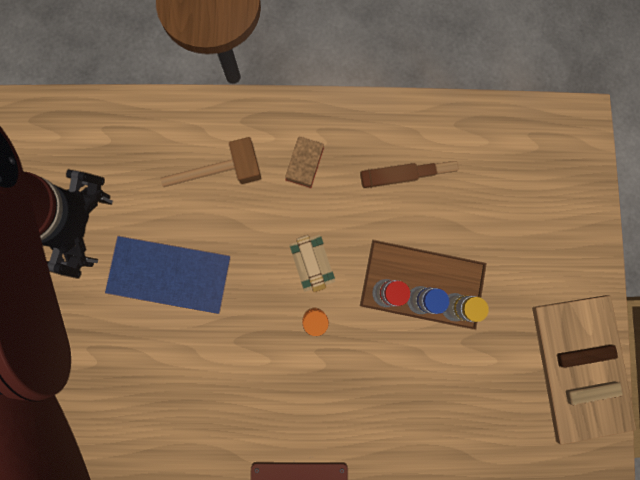

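```bash
python3 - <<'E'
from c import *
im,d,o=cap('top'); P=pts('top',d,o,np.ones(d.shape,bool))
for n,c in dict(red=(464,-185.5),blue=(449,-262),yel=(433.6,-338.8)).items():
    Q=near(P,np.array(c)/1000,.034); Q=Q[(Q[:,2]>.119)]; print(n,c,circ(Q,24))
E
```

```text
red (464, -185.5) (array([ 465.1, -186.4]), 24.4)
blue (449, -262) (array([ 450.3, -263.6]), 24.5)
yel (433.6, -338.8) (array([ 433.9, -341.3]), 25.1)
```

All tins are within 3 mm of their pad centres, so I'm handing the job in.

```bash
python3 -c "from workcell import env; print(env.finish_job())"
```

```text
the job is handed in; nothing more can be done
None
```

The job is handed in: the handle lies flat in both saddles, about 1 mm off centre lengthwise, and all three tins stand upright on their own pads, within 3 mm of centre; the bystanders and the orange look-alike were not touched, and the clock read about 66 s.

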